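Free the serving board from under a stack of tubs

ROBOT

A 6-joint arm with a two-finger parallel gripper is mounted at the origin on a cart in front of the work surface, level with it; the furniture and walls round the work are solid. World frame = base frame: x ahead of the robot, y to its left, z up, the work surface at z = 0. Lengths are in m, angles in rad, forces in N, time in s.
With the tool pointing down it reaches from about 0.35 to 0.725 m from the base axis. Payload 6 kg.
Tool frame: the origin (TCP) lies between the finger pads; the fingertips stand bot.tip_reach ahead of it and the grasp point (between the pads) lies 3 mm ahead of it (bot.tip_reach is the distance from the TCP to the fingertips, in m); x points along the fingers, z is the direction in which the jaws open and shut, and the axes are right-handed (so a half turn about x gives the same grasp; the last joint's range is limited). The gripper opens to 85 mm and grips with 20 to 120 N. Pads are 22 mm wide; open, the fingers measure 114 mm over their backs; the gripper's body (76 mm by 85 mm) begins 54 mm behind the grasp point. The pads swing forward as they close: fully open they stand 13 mm farther back than shut.
Start: joints at [-0.989, 0.04, 0.085, 0, -1.615, -0.334], TCP at [0.147, -0.582, 0.253] pointing down, gripper open.
Joint ranges: [-2.56, 2.56], [-1.29, 2.01], [-1.08, 1.49], [-3.29, 1.98], [-2.81, -0.18], [-2.99, 2.99]. Speed limits (rad/s): [2.57, 2.57, 3.01, 3.14, 3.14, 3.14].

INTERFACE

Orientations are given as a rotation vector (axis times angle).
In Python, from workcell import state, cams, bot gives the robot as it stands.
- The arm moves only by the shell command python3 -m crank 'ROWS'. ROWS is text: rows parted by semicolons, each of 7 numbers parted by spaces: the shift along the tool's x, y, z in mm, then the turn, a rotation vector about the tool's x, y, z in degrees, then the opening in per cent of the stroke, from 0 (shut) to 100 (fully open). A call has 1 to 12 rows; each row is the pose to reach, as a shift and turn from the pose commanded when the call began, along the tool's axes at that moment; what a row does not reach only later rows make up. A row lasts 1/12 s, in which the tool goes at most 41.7 mm and 7.16 degrees, less where a joint would pass 70% of its speed; a pose out of reach is approached as far as the arm can. A call with a gripper value outside its range is refused whole. The fingers move at their own pace and stop on an object; the grip force is fixed at half the most. Time passes only in rows, so rows that repeat a pose let the fingers close. It gives the time, the measured TCP pose, the force and the opening at its end, in the units of the state.
- state(): the state, without advancing time (a new reading comes with each control period).
- cams.read_camera(name): name is "scene" or "top"; returns the picture (480x640x3 uint8, red, green, blue); there is no depth.
- cams.camera_info(name): a dict with "camera_matrix" (3x3 intrinsics, pixels), "k1" (the pictures are not rectified: a ray, as slopes to the right and down, at radius r is drawn at 1 + k1 r^2 times it, then the intrinsics apply), "cam_to_world" (4x4, takes a point from camera to world coordinates). Camera axes: x right, y down, z forward; pixel columns grow to the right and rows downward; lengths in m; the calibration is good to about 2 mm. A picture is of the moment at which its call begins. camera_info takes no time and is no camera call.
- bot.sign_off(): hands the job in, once; it reports no verdict.
The state is a dict: "clock": time; "q": joint angles; "qd": joint speeds; "joint_efforts": joint torques, N m; "position": TCP position; "ee_rot": TCP orientation; "ft_force": force on the tool from outside, world axes, zero at the start; "ft_torque": the same for the moment, N m; "width": opening from 0.0 (shut) to 1.0 (fully open).
Only numpy, scipy, OpenCV 4.12 (cv2) and the standard library are available. Lean on these libraries where they do the work, as an engineer would, in place of code of your own. Each camera call takes 0.05 s, during which the arm holds its last target.

TASK

The narrow wooden serving board has been left lying under a stack of two salad tubs and is due for washing. Pull it out gently under the blue tub stop, toward its handle, so that the stop holds the tubs back and they end standing upright one on the other on the counter behind it; then lay the board flat in the dark steel wash-up tray. Do not touch the tubs with the robot, and leave the other things where they are.

Things in the scene. Friction and masses are not known exactly. Their poses are not given: they have to be found in the camera images.
- board: Loose wooden serving board, 0.11 to 0.23 kg, 190 mm long, flat on the counter, under the stack. Origin: underside, near its balance point; z up, y along it: blade 50 mm wide (x), 6 mm thick, from y = -45 to +95 mm; dark handle 26 mm wide, 16 mm thick, from y = -41 to -95 mm. Held by the handle it may droop; once it is out, grasp the blade across its width near the origin.
- board_handle (a point): Centre of the board's handle, 8 mm above the board's underside, 72 mm from the origin toward -y.
- board_tail (a point): Middle of the blade's far end, 95 mm from the origin toward +y, 3 mm above the underside.
- stop: Fixed blue tub stop. Origin: on the counter. A low steel rail along x, 9.5 to 16.5 mm up, its face at y = +14 mm, holds the lower tub near its foot; the blade slides out under it. Panel 136 mm wide (x), y = -8 to -4, 30 to 106 mm up. Posts 12 mm wide at x = -62 and +62 mm; feet 20 mm wide, y = -35 to +29 mm. Tubs on its +y side, handle on its -y side: pull that way, square to the rail.
- ledge_edge (a point): Middle of the outer edge of the ledge with a blank white card that leans out from the top of the stop's panel over the handle, 82 mm out (the stop's -y) and 149 mm up, 136 mm wide. A gripper coming straight down on the handle hits it; one leaning back 30 to 45 degrees, its body toward the stop's -y, passes below.
- tub_low: Lower salad tub with red filling and clear lid, loose, 94 mm across the rim, 51 mm high, 0.12 to 0.22 kg; origin at the centre of its underside. Smooth plastic, about 70 mm across the foot. It stands on the blade, 2 to 20 mm from the rail, and moves with the board until the rail stops it.
- tub_top: Upper salad tub with dark green filling, same size, loose on the lower one; origin at the centre of its underside.
- tray: Fixed shallow dark steel wash-up tray, 124 mm (x) by 232 mm (y) outside, 14 mm high, with a rounded bead on the rim to 17 mm; wall 3 mm, floor 3 mm thick (the inner floor is 3 mm above the counter). Origin: centre of its underside. The board fits with its length along the tray's y axis, either way round. A tall slicer stands close behind the tray (world +x): keep gripper and wrist clear of it.
- pick_jar: Bystander: bunch of thin wooden sticks, 48 mm across, 73 mm high, loose; origin at the centre of its underside.
- weight: Bystander: brass-coloured weight with a knob, 38 mm across, 57 mm high, loose; origin at the centre of its underside.

How it is judged:
By the outcome, as a careful person would: the job done as asked, in the order asked, and still so for the second after the job is handed in, with the robot touching nothing.
It also fails if it takes over 62 s, if anything falls off the work surface, if the arm or the gripper's body presses on something with over 40 N, if the wrist force passes 120 N, or if a joint passes its speed limit or range.

## Working session

There is one attempt and no reset: what is moved stays moved. The work goes in short steps, Python scripts to look and compute and a shell command to move; the robot and the scene stay as the last step left them, time stands still between calls to the robot, and variables do not carry over. Pictures are saved under pics/ and viewed, and the job is handed in when it is done.

```bash
ls; mkdir -p pics
python3 - <<'E'
from workcell import state,cams,bot
import cv2
s=state();print(s['clock'],s['position'],s['ee_rot'],s['width'],bot.tip_reach)
for n in("scene","top"):
    cv2.imwrite(f'pics/{n}0.png',cams.read_camera(n)[:,:,::-1]);i=cams.camera_info(n);print(n,i)
E
```

```text
pics
0.0 [ 0.14716832 -0.58137657  0.25225452] [-1.38783046  1.08057108  1.39043365] 1.0009096938711284 0.022
scene {'camera_matrix': array([[466.31426726,   0.        , 317.73972452],
       [  0.        , 466.31426726, 242.58779578],
       [  0.        ,   0.        ,   1.        ]]), 'k1': -0.00842657200930334, 'cam_to_world': array([[-0.31135627,  0.76729549, -0.56063794,  1.0756469 ],
       [ 0.95024849,  0.25711311, -0.17584271,  0.18847926],
       [ 0.00922404, -0.58749509, -0.80917516,  0.86446682],
       [ 0.        ,  0.        ,  0.        ,  1.        ]])}
top {'camera_matrix': array([[542.40656167,   0.        , 323.70204921],
       [  0.        , 542.40656167, 242.35954626],
       [  0.        ,   0.        ,   1.        ]]), 'k1': -0.06540633488914406, 'cam_to_world': array([[-0.38105987, -0.81643849,  0.4338451 ,  0.00226365],
       [-0.92449877,  0.34143957, -0.16947286,  0.2523802 ],
       [-0.00976772, -0.46566857, -0.88490529,  1.30860829],
       [ 0.        ,  0.        ,  0.        ,  1.        ]])}
```

View pics/scene0.png

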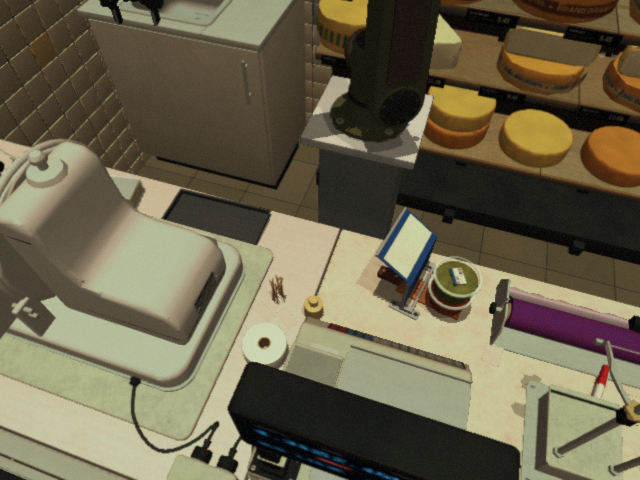

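View pics/top0.png

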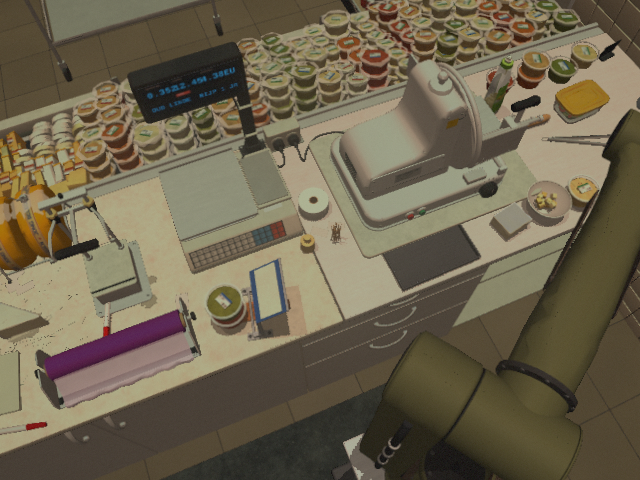

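```bash
cat > h.py <<'E'
from workcell import state,cams,bot
import cv2,numpy as np
from scipy.spatial.transform import Rotation as R
def I(n):
    i=cams.camera_info(n);return i['camera_matrix'],np.array([i['k1'],0,0,0.]),np.array(i['cam_to_world'])
def px(n,u,v,z):
    K,d,T=I(n)
    p=cv2.undistortPoints(np.array([[[u,v]]],float),K,d)[0,0]
    r=T[:3,:3]@[p[0],p[1],1];c=T[:3,3]
    return c+r*(z-c[2])/r[2]
def proj(n,P):
    K,d,T=I(n);P=np.atleast_2d(P).astype(float);W=np.linalg.inv(T)
    return cv2.projectPoints(P,cv2.Rodrigues(W[:3,:3])[0],W[:3,3],K,d)[0][:,0]
def tri(us,ut):
    A=[];b=[]
    for n,u in(("scene",us),("top",ut)):
        a=px(n,*u,0);c=I(n)[2][:3,3];d=(a-c)/np.linalg.norm(a-c);M=np.eye(3)-np.outer(d,d);A.append(M);b.append(M@c)
    x=np.linalg.lstsq(np.vstack(A),np.hstack(b),rcond=None)[0]
    return x
def crop(n,f,x0,y0,w,h,s,out,marks=None):
    im=cv2.imread(f) if f else cams.read_camera(n)[:,:,::-1].copy()
    if f is None: cv2.imwrite(out.replace('.png','_full.png'),im)
    c=cv2.resize(im[y0:y0+h,x0:x0+w],None,fx=s,fy=s,interpolation=cv2.INTER_CUBIC)
    c=cv2.convertScaleAbs(c,alpha=1.3,beta=10)
    for k in range(0,w,10):
        cv2.line(c,(k*s,0),(k*s,6 if k%50 else 14),(0,0,255),1)
        if k%20==0: cv2.putText(c,str(x0+k),(k*s,24),0,.4,(0,0,255),1)
    for k in range(0,h,10):
        cv2.line(c,(0,k*s),(6,k*s),(0,0,255),1)
        if k%20==0: cv2.putText(c,str(y0+k),(8,k*s+4),0,.4,(0,0,255),1)
    if marks is not None:
        for p in marks: cv2.circle(c,(int((p[0]-x0+.5)*s),int((p[1]-y0+.5)*s)),2,(255,0,255),-1)
    cv2.imwrite(out,c)
E
python3 - <<'E'
from h import *
crop('scene','pics/scene0.png',365,200,130,125,6,'pics/s1.png')
crop('top','pics/top0.png',195,250,110,95,7,'pics/t1.png')
crop('scene','pics/scene0.png',150,170,190,150,4,'pics/s2.png')
crop('top','pics/top0.png',290,180,200,120,4,'pics/t2.png')
E
```

```text
(no output)
```

View pics/s1.png

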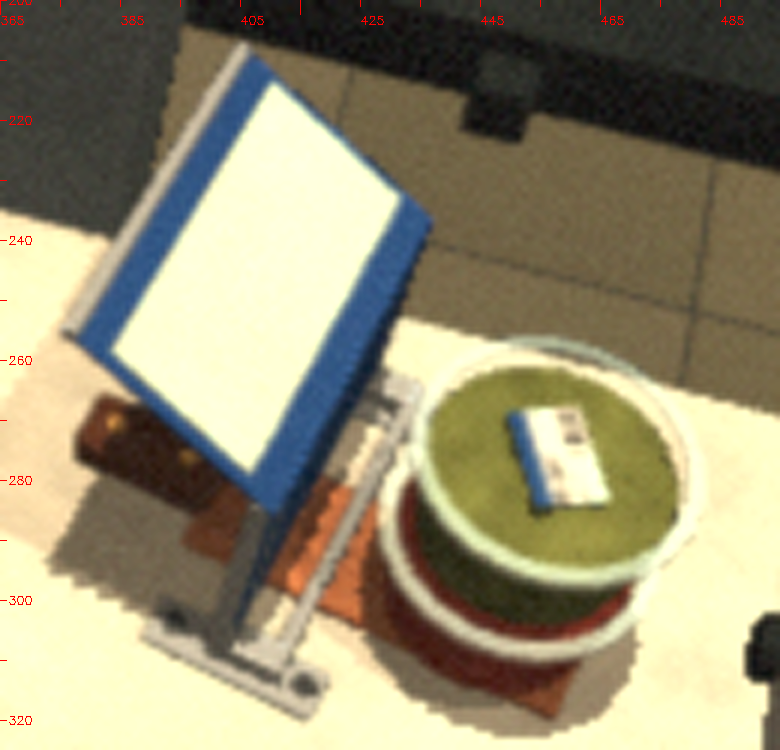

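View pics/t1.png

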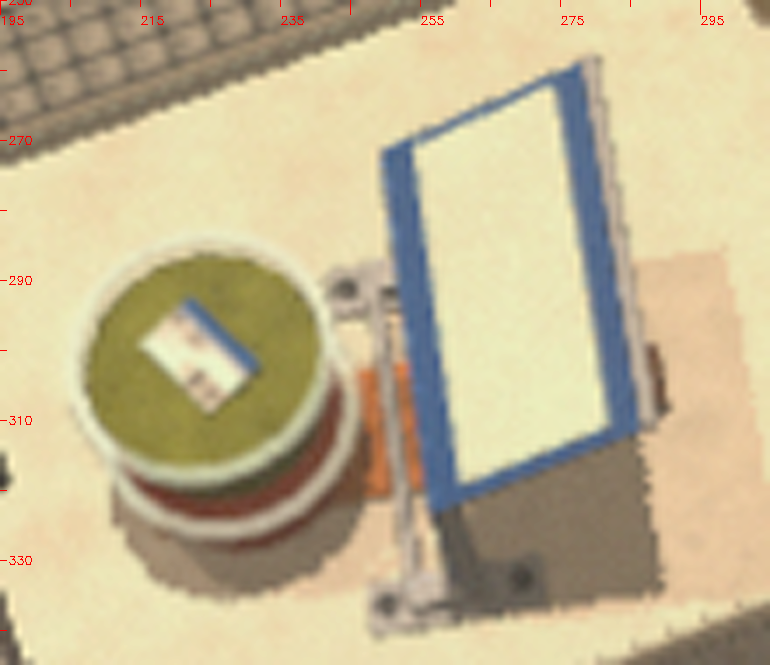

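View pics/s2.png

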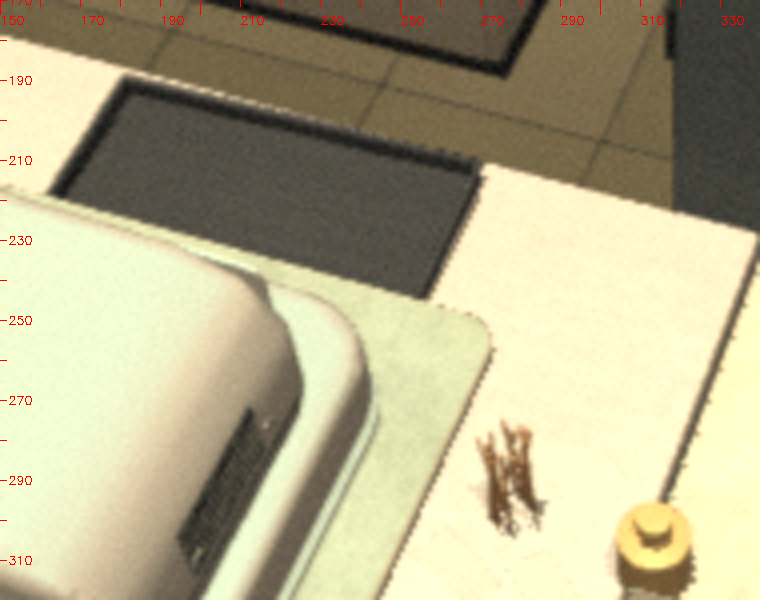

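View pics/t2.png

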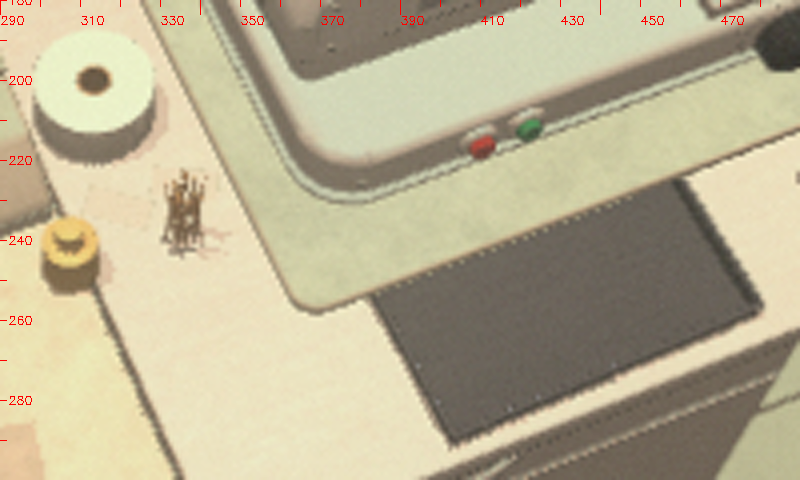

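Run:
```python
from h import *
for a,b in(((376,255),(279,258)),((405.5,208),(288.5,311)),((409.5,285),(249.5,271)),((436.5,237),(257,322.5))):
    print(tri(a,b).round(4))
# tray corners top: rim z .015
print('tray')
for u in((403,291),(480,257),(460,225)): print('t',px('top',*u,.016).round(4))
for u in((181,189.5),(269.5,211.5),(256,245),(163,218)): print('s',px('scene',*u,.016).round(4))
print('mat corner',px('top',369,258,0.0).round(4),px('scene',272,255,0.0).round(4), tri((272,255),(369,258)))
# board bits
print('blade far corner', px('scene',456.5,319.5,.006).round(4))
print('blade near left', px('scene',395,290,.006).round(4))
print('rail',[px('scene',*u,.0165).round(4) for u in((432,266),(411,311))],[px('top',*u,.0165).round(4) for u in((249,296),(254,331))])
print('weight top',tri((312,300),(307,238)),'jar',tri((279,282),(335,230)))
print('handle end top', px('top',288.5,304,.012), px('scene',380,270,.012))
```

```text
[0.5728 0.1448 0.1493]
[0.4399 0.1722 0.1464]
[0.5889 0.2193 0.1056]
[0.4577 0.2474 0.1033]
tray
t [ 0.4266 -0.1295  0.016 ]
t [ 0.4348 -0.3622  0.016 ]
t [ 0.5415 -0.3607  0.016 ]
s [ 0.4416 -0.3628  0.016 ]
s [ 0.4378 -0.1321  0.016 ]
s [ 0.538  -0.1248  0.016 ]
s [ 0.5351 -0.36    0.016 ]
mat corner [ 0.5531 -0.0924  0.    ] [ 0.5421 -0.086   0.    ] [ 0.54811047 -0.08618831  0.01043972]
blade far corner [0.5752 0.3307 0.006 ]
blade near left [0.5469 0.1962 0.006 ]
rail [array([0.469 , 0.2595, 0.0165]), array([0.5914, 0.2379, 0.0165])] [array([0.5659, 0.2412, 0.0165]), array([0.4722, 0.26  , 0.0165])]
weight top [0.64852892 0.04569739 0.04979607] jar [ 0.63651324 -0.02865117  0.06105546]
handle end top [0.50820333 0.1547662  0.012     ] [0.51194363 0.15424866 0.012     ]
```

Run:
```python
from h import *
crop('scene','pics/scene0.png',150,180,130,80,6,'pics/s3.png')
crop('top','pics/top0.png',365,215,125,85,6,'pics/t3.png')
from scipy.optimize import least_squares
obs=[('scene',(376,255.5),(68,-82,149)),('top',(279.5,258.5),(68,-82,149)),('scene',(405.5,208),(-68,-82,149)),('top',(288.5,311),(-68,-82,149)),
('scene',(409.5,285),(68,-6,106)),('scene',(436.5,237),(-68,-6,106)),('top',(249.5,271),(68,-6,106)),('top',(257,322.5),(-68,-6,106)),
('scene',(416,320),(72,29,0)),('scene',(388,306),(72,-35,0)),('top',(242,294),(72,29,0)),('top',(247.5,340),(-72,29,0))]
def W(p,L):
    c,s=np.cos(p[2]),np.sin(p[2]);L=np.array(L)/1000
    return np.array([p[0]+c*L[0]-s*L[1],p[1]+s*L[0]+c*L[1],L[2]])
f=lambda p:np.concatenate([proj(n,W(p,L))[0]-u for n,u,L in obs])
r=least_squares(f,[.5235,.2387,-.2],loss='soft_l1');print(r.x,np.degrees(r.x[2]));print(r.fun.reshape(-1,2).round(1))
```

```text
[ 0.52359767  0.23913319 -0.20924269] -11.988723258727434
[[-0.1 -0.3]
 [-0.6 -0.5]
 [ 0.  -0.9]
 [-1.  -0.1]
 [ 0.1 -0.1]
 [-0.2 -1.7]
 [ 0.2 -0.1]
 [-0.4  0.5]
 [-0.2  0.4]
 [-0.5  0.3]
 [-0.5 -5.3]
 [ 0.5  1. ]]
```

View pics/s3.png

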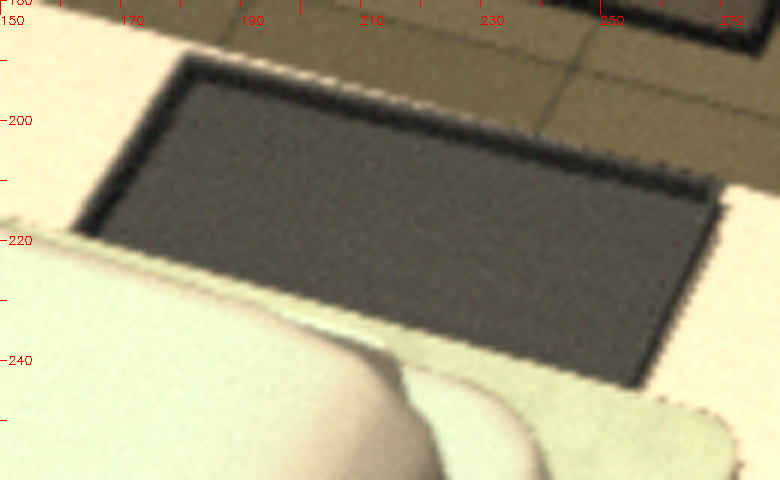

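View pics/t3.png

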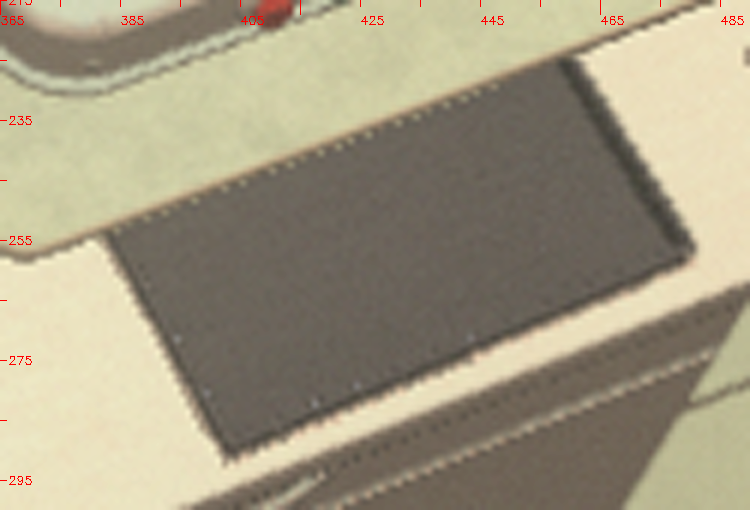

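Run:
```python
from h import *
print('mat edge tri', tri((256,245),(382,253.5)), tri((272,255),(369,258)))
from scipy.optimize import least_squares
def W(p,L):
    c,s=np.cos(p[2]),np.sin(p[2]);L=np.array(L)/1000
    return np.array([p[0]+c*L[0]-s*L[1],p[1]+s*L[0]+c*L[1],L[2]])
print('tray corners',tri((181.5,189.5),(480,257)),tri((269.5,211),(403,291)))
obs=[('scene',(181.5,189.5),(-61,-115,16)),('top',(480,257),(-61,-115,14)),('scene',(269.5,211),(-61,115,16)),('top',(403,291),(-61,115,10))]
f=lambda p:np.concatenate([proj(n,W(p,L))[0]-u for n,u,L in obs])
r=least_squares(f,[.49,-.246,0]);print('tray',r.x,r.fun.round(1));T=r.x
mt=[W(T,(x,y,17)) for x in(-62,62) for y in(-116,116)]+[W(T,(x,y,3)) for x in(-59,59) for y in(-113,113)]
crop('top','pics/top0.png',365,215,125,85,6,'pics/t4.png',proj('top',mt))
# overlay board
B=[.5312,.2445,-.208]
mb=[W(B,L) for L in((25,95,6),(-25,95,6),(25,-45,6),(-25,-45,6),(13,-95,16),(-13,-95,16),(13,-41,16),(13,-95,0))]
S=[.5236,.2391,-.209]
ms=[W(S,(x,14,16.5)) for x in (-60,0,60)]
crop('scene','pics/scene0.png',365,200,130,125,6,'pics/s5.png',proj('scene',mb+ms))
crop('top','pics/top0.png',195,250,110,95,7,'pics/t5.png',proj('top',mb+ms))
print(R.from_rotvec(state()['ee_rot']).as_matrix().round(3))
```

```text
mat edge tri [ 0.54215989 -0.1230204   0.02267557] [ 0.54811047 -0.08618831  0.01043972]
tray corners [ 0.43681944 -0.36524489  0.01007309] [ 0.42984826 -0.13410885  0.00696269]
tray [ 0.49607782 -0.24629313  0.02492533] [ 0.2 -1.  -0.6 -0.7  0.6 -1.3 -0.1 -1.4]
[[-0.    -0.969 -0.245]
 [ 0.002 -0.245  0.969]
 [-1.     0.     0.002]]
```

View pics/s5.png

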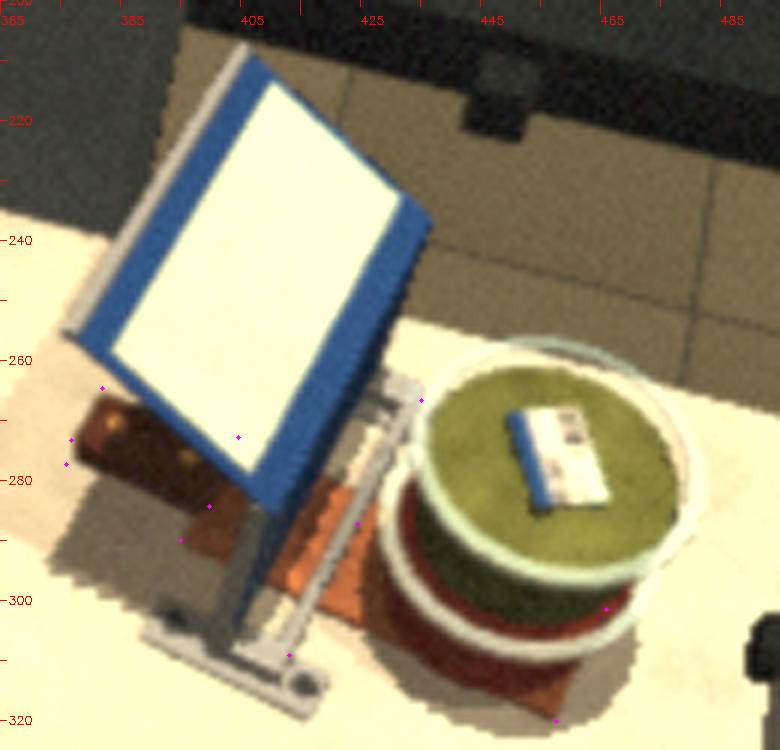

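View pics/t5.png

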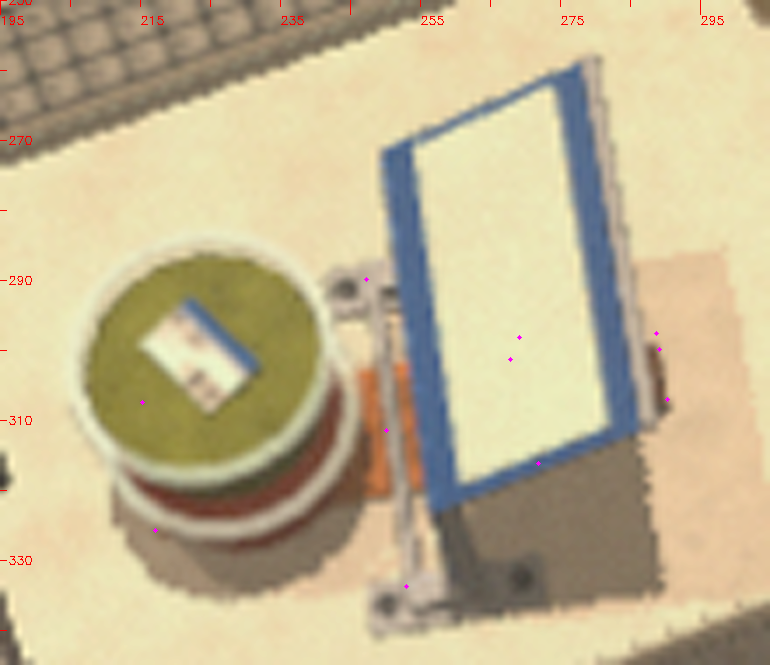

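View pics/t4.png

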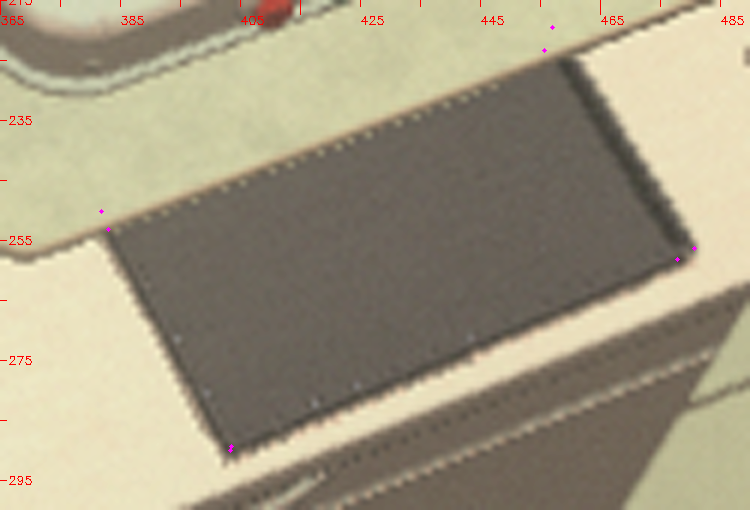

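```bash
cat >> h.py <<'E'
B0=np.array([.5312,.2445]);YAW=-.209
xs=np.array([np.cos(YAW),np.sin(YAW),0]);ys=np.array([-np.sin(YAW),np.cos(YAW),0])
def grip(th):
    x=np.sin(th)*ys-np.cos(th)*np.array([0,0,1]);z=-xs
    return np.column_stack([x,np.cross(z,x),z])
def rel(P,M,grasp=True):
    """rows for grasp point P & tool matrix M relative to current state"""
    s=state();R0=R.from_rotvec(s['ee_rot']).as_matrix()
    t=P-(.003*M[:,0] if grasp else 0)
    print('shift mm',(R0.T@(t-s['position'])*1000).round(1),'turn deg',np.degrees(R.from_matrix(R0.T@M).as_rotvec()).round(2),'| tcp',t.round(4),'q',np.round(s['q'],2),'t',s['clock'])
E
python3 - <<'E'
from h import *
M=grip(np.radians(38))
G=np.r_[B0,0]-.074*ys;G[2]=.024
print(G); rel(G-.13*M[:,0],M)
E
```

```text
[0.51584635 0.17211032 0.024     ]
shift mm [ 124.4 -506.1  566.4] turn deg [-61.39 -21.05 -33.89] | tcp [0.4989 0.092  0.1288] q [-0.99  0.04  0.08 -0.   -1.62 -0.33] t 0.1
```

```bash
python3 -m crank '20 -250 280 -31 -10 -17 60;20 -250 280 -31 -10 -17 60;20 -250 280 -31 -10 -17 60;20 -250 280 -31 -10 -17 60;20 -250 280 -31 -10 -17 60;20 -250 280 -31 -10 -17 60;20 -250 280 -31 -10 -17 60;20 -250 280 -31 -10 -17 60;20 -250 280 -31 -10 -17 60;20 -250 280 -31 -10 -17 60;20 -250 280 -31 -10 -17 60;20 -250 280 -31 -10 -17 60'
python3 - <<'E'
from h import *
M=grip(np.radians(38))
G=np.r_[B0,0]-.074*ys;G[2]=.024
rel(G-.13*M[:,0],M)
E
```

```text
clock: 1.1
position: [0.3208, -0.2488, 0.2333]
ee_rot: [-1.685, 0.37, 1.607]
ft_force: [0.0, -0.4, -0.7]
width: 0.601
shift mm [ 226.6 -313.1   96.9] turn deg [-30.19 -10.91 -17.29] | tcp [0.4989 0.092  0.1288] q [-0.47 -0.42 -0.26 -0.34 -1.7  -0.36] t 1.1
```

```bash
python3 -m crank '227 -313 97 -30.2 -10.9 -17.3 60;227 -313 97 -30.2 -10.9 -17.3 60;227 -313 97 -30.2 -10.9 -17.3 60;227 -313 97 -30.2 -10.9 -17.3 60;227 -313 97 -30.2 -10.9 -17.3 60;227 -313 97 -30.2 -10.9 -17.3 60;227 -313 97 -30.2 -10.9 -17.3 60;227 -313 97 -30.2 -10.9 -17.3 60;227 -313 97 -30.2 -10.9 -17.3 60;227 -313 97 -30.2 -10.9 -17.3 60;227 -313 97 -30.2 -10.9 -17.3 60;227 -313 97 -30.2 -10.9 -17.3 60'
python3 - <<'E'
from h import *
M=grip(np.radians(38))
G=np.r_[B0,0]-.074*ys;G[2]=.024
rel(G,M)
crop('scene',None,330,170,165,140,4,'pics/s6.png')
E
```

```text
clock: 2.1
position: [0.4993, 0.0912, 0.1271]
ee_rot: [-1.828, -0.42, 1.704]
ft_force: [0.0, 0.5, -0.5]
width: 0.599
shift mm [129.1  -1.7   0.5] turn deg [-0.14  0.04 -0.05] | tcp [0.5155 0.1703 0.0264] q [ 0.12 -0.25 -0.32 -0.65 -1.32 -0.22] t 2.1
```

View pics/s6.png

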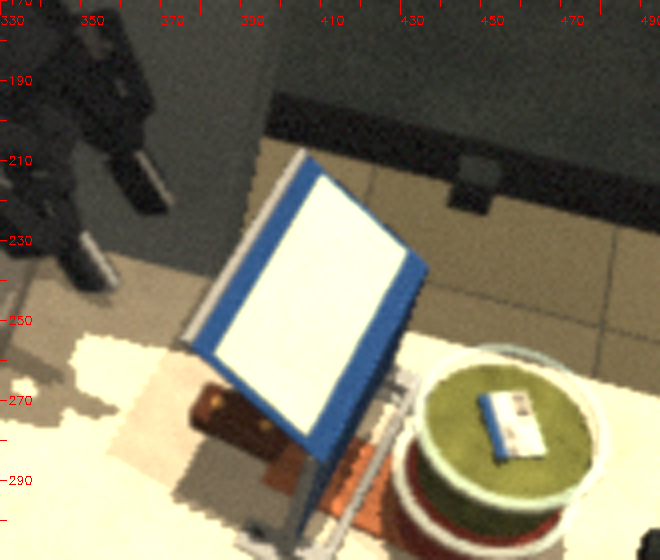

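```bash
python3 -m crank '25 0 0 0 0 0 60;50 0 0 0 0 0 60;75 0 0 0 0 0 60;95 0 0 0 0 0 60;110 0 0 0 0 0 60;110 0 0 0 0 0 60'
python3 - <<'E'
from h import *
M=grip(np.radians(38))
G=np.r_[B0,0]-.074*ys;G[2]=.024
rel(G,M)
crop('scene',None,330,200,165,120,4,'pics/s7.png')
crop('top',None,195,240,150,105,5,'pics/t7.png')
E
```

```text
clock: 2.65
position: [0.5125, 0.1572, 0.0391]
ee_rot: [-1.826, -0.418, 1.704]
ft_force: [-1.4, 0.1, -0.3]
width: 0.597
shift mm [18.3 -2.8 -0.2] turn deg [-0.27  0.07 -0.04] | tcp [0.5155 0.1703 0.0264] q [ 0.25 -0.14 -0.39 -0.67 -1.09 -0.22] t 2.65
```

View pics/s7.png

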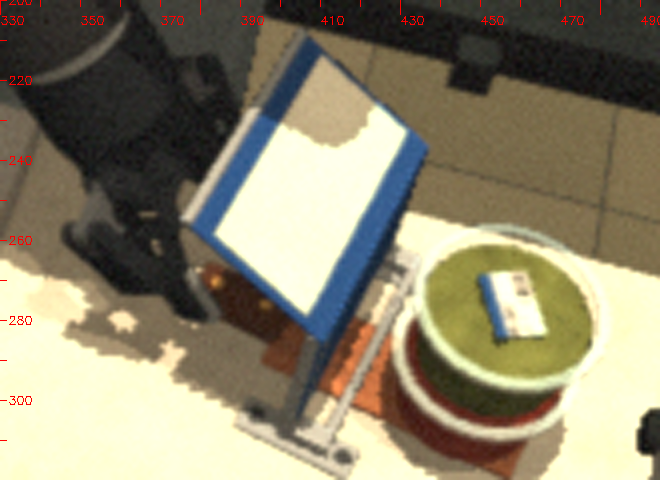

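View pics/t7.png

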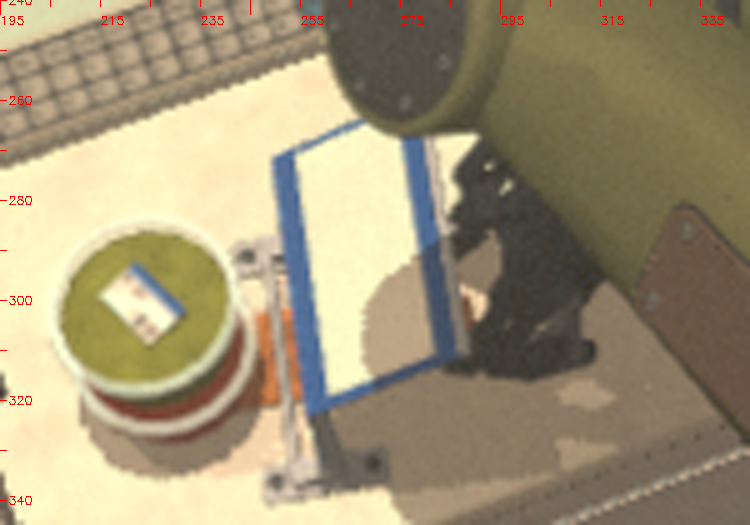

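```bash
python3 -m crank '9 -2 0 0 0 0 60;17 -3 0 0 0 0 60;17 -3 0 0 0 0 60;17 -3 0 0 0 0 60'
python3 - <<'E'
from h import *
M=grip(np.radians(38))
G=np.r_[B0,0]-.074*ys;G[2]=.024
rel(G,M)
crop('scene',None,330,200,165,120,4,'pics/s8.png')
E
```

```text
clock: 3.08
position: [0.516, 0.1707, 0.0301]
ee_rot: [-1.83, -0.422, 1.702]
ft_force: [0.1, 0.1, -0.5]
width: 0.602
shift mm [2.7 2.7 0.4] turn deg [-0.05 -0.04  0.02] | tcp [0.5155 0.1703 0.0264] q [ 0.28 -0.12 -0.39 -0.67 -1.06 -0.22] t 3.0833
```

View pics/s8.png

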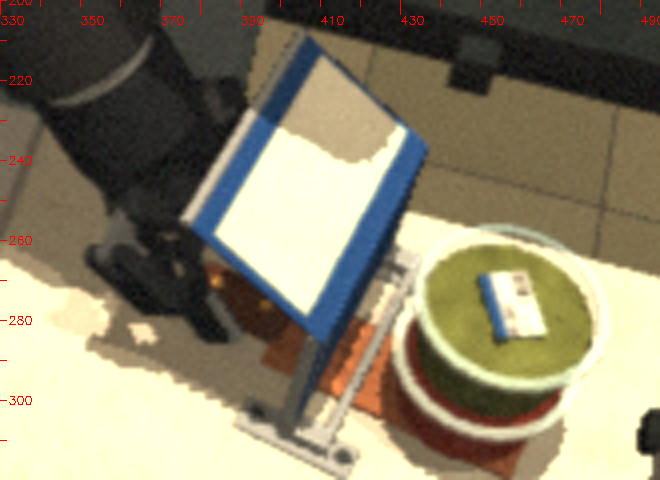

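```bash
python3 -m crank '4 0 0 0 0 0 60;6 0 0 0 0 0 60;6 0 0 0 0 0 60;6 0 0 0 0 0 40;6 0 0 0 0 0 20;6 0 0 0 0 0 10;6 0 0 0 0 0 10;6 0 0 0 0 0 10;6 0 0 0 0 0 10'
python3 - <<'E'
from h import *
s=state();print(s['position'],s['ft_force'],s['width'],s['clock'])
crop('scene',None,330,200,165,120,4,'pics/s9.png')
E
```

```text
clock: 3.88
position: [0.5169, 0.1742, 0.0259]
ee_rot: [-1.83, -0.423, 1.701]
ft_force: [-2.5, -1.8, 2.8]
width: 0.284
[0.5169049  0.17418229 0.02586384] [-2.53772353 -1.76508694  2.75144993] 0.2835877465076248 3.8833
```

View pics/s9.png

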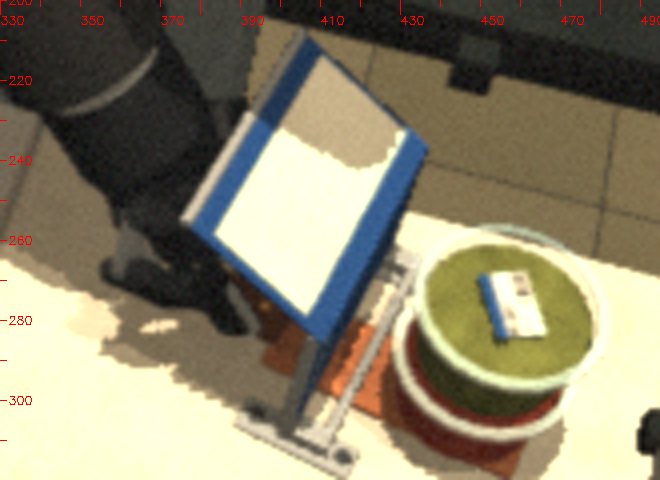

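```bash
python3 - <<'E'
from h import *
s=state();R0=R.from_rotvec(s['ee_rot']).as_matrix();print(R0.T@(-ys)*100,R0.T@[0,0,1])
E
python3 -m crank '-1 1.3 0 0 0 0 10;-2.5 3.2 0 0 0 0 10;-4.3 5.5 0 0 0 0 10;-6.2 7.9 0 0 0 0 10;-8 10.2 0 0 0 0 10;-9.9 12.6 0 0 0 0 10;-11.7 15 0 0 0 0 10;-13.5 17.3 0 0 0 0 10;-15.4 19.7 0 0 0 0 10;-17.2 22 0 0 0 0 10;-18.5 23.6 0 0 0 0 10;-18.5 23.6 0 0 0 0 10'
python3 - <<'E'
from h import *
s=state();print(s['position'],s['ft_force'],s['width'],s['clock'])
crop('scene',None,330,200,165,120,4,'pics/s10.png')
E
```

```text
[-61.60169642  78.77323514  -0.091776  ] [-7.87732267e-01 -6.16017523e-01 -5.36311331e-04]
clock: 4.93
position: [0.5107, 0.1445, 0.0258]
ee_rot: [-1.83, -0.422, 1.701]
ft_force: [-0.6, 2.1, 4.8]
width: 0.288
[0.51067727 0.14452772 0.02584542] [-0.61613433  2.14580758  4.76362482] 0.2884181463601481 4.9333
```

View pics/s10.png

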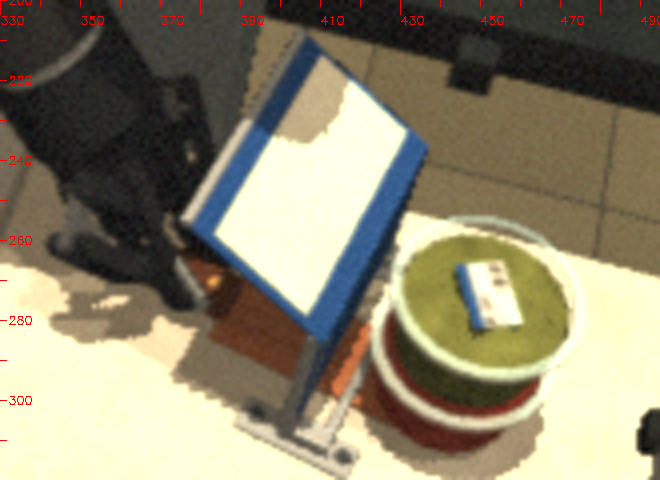

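```bash
python3 -m crank '-1 1.3 0 0 0 0 10;-2.5 3.2 0 0 0 0 10;-4.3 5.5 0 0 0 0 10;-6.2 7.9 0 0 0 0 10;-8 10.2 0 0 0 0 10;-9.9 12.6 0 0 0 0 10;-11.7 15 0 0 0 0 10;-13.5 17.3 0 0 0 0 10;-15.4 19.7 0 0 0 0 10;-17.2 22 0 0 0 0 10;-19 24.3 0 0 0 0 10;-20.3 26 0 0 0 0 10'
python3 - <<'E'
from h import *
s=state();print(s['position'],s['ft_force'],s['width'],s['clock'])
crop('scene',None,330,200,165,120,4,'pics/s11.png')
E
```

```text
clock: 5.98
position: [0.5039, 0.1125, 0.0258]
ee_rot: [-1.83, -0.422, 1.701]
ft_force: [0.4, 3.2, 5.3]
width: 0.284
[0.50386792 0.11245439 0.0258251 ] [0.44799931 3.15853648 5.31225255] 0.2835927904007909 5.9833
```

View pics/s11.png

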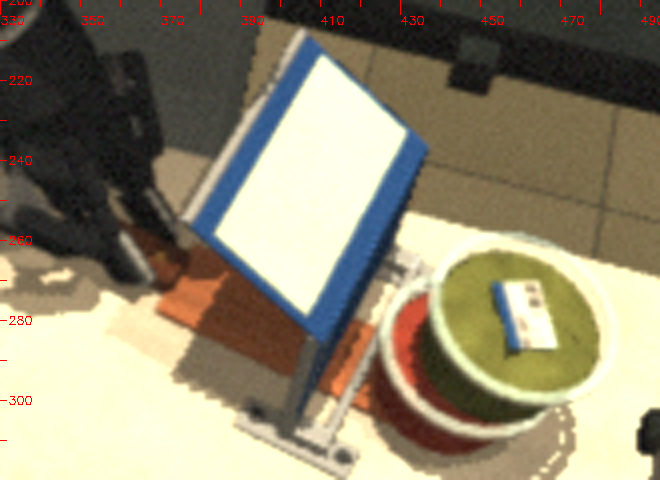

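Run:
```python
from h import *
crop('scene',None,400,220,110,90,7,'pics/s12.png')
crop('top',None,195,250,110,95,7,'pics/t12.png')
```

```text
(no output)
```

View pics/s12.png

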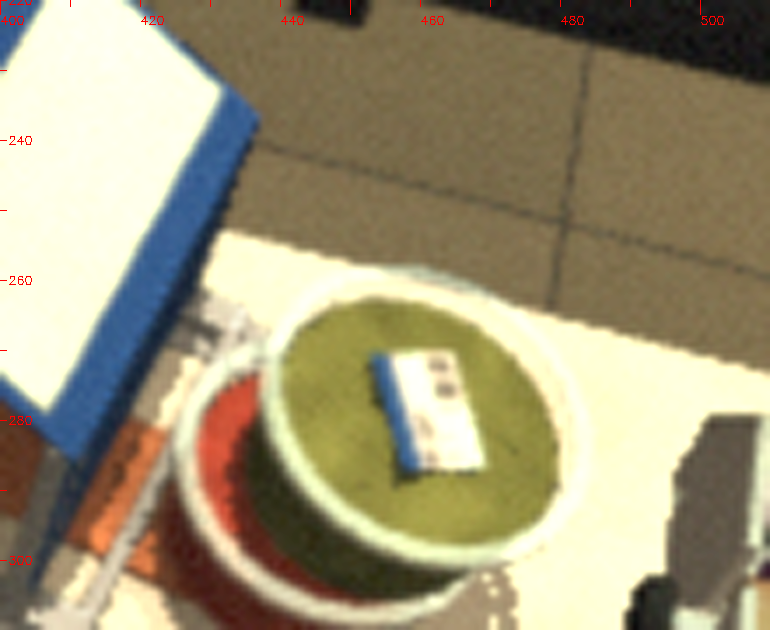

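View pics/t12.png

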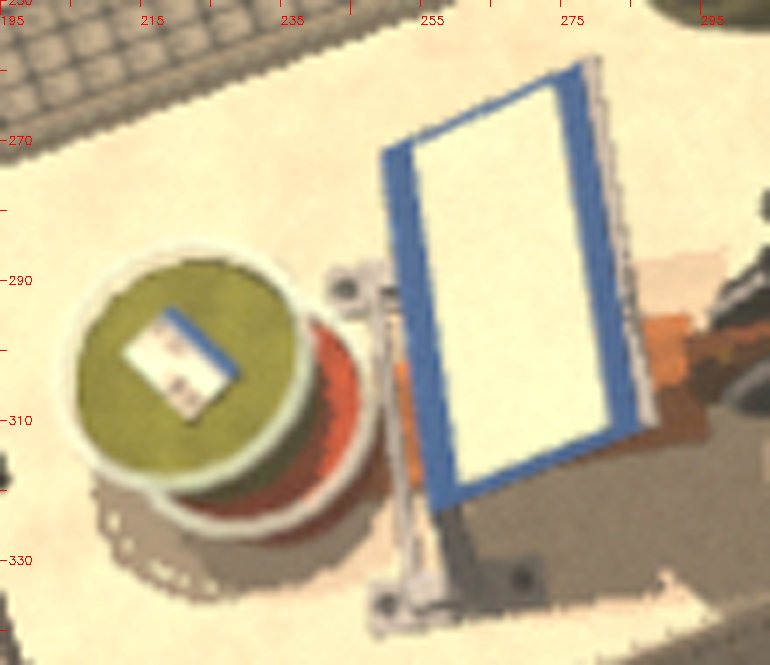

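Run:
```python
from h import *
S=np.array([.5236,.2391])
for a,b,c in(((457.5,276),(223.5,302.5),'label0'),((461.5,278.8),(221,302),'label1')):
    p=tri(a,b);d=p[:2]-S;print(c,p.round(4),'stop frame',(d@xs[:2]).round(4),(d@ys[:2]).round(4))
# predicted rims for low tub upright centre at stop y
def ring(cx,cy,z,r=.047):
    t=np.linspace(0,2*np.pi,60);return np.array([[*(S+(cx+r*np.cos(a))*xs[:2]+(cy+r*np.sin(a))*ys[:2]),z] for a in t])
for cy in(.049,):
  for z in (.057,.108):
    for n in('scene','top'):
        q=proj(n,ring(0.006,cy,z));print(cy,z,n,q.min(0).round(1),q.max(0).round(1))
crop('scene','pics/s12_full.png',400,220,110,90,7,'pics/s13.png',np.vstack([proj('scene',ring(.006,.049,.057)),proj('scene',ring(.006,.067,.108))]))
crop('top','pics/t12_full.png',195,250,110,95,7,'pics/t13.png',np.vstack([proj('top',ring(.006,.049,.057)),proj('top',ring(.006,.067,.108))]))
```

```text
label0 [0.5366 0.3036 0.1009] stop frame -0.0006 0.0658
label1 [0.5404 0.3103 0.1008] stop frame 0.0017 0.0731
0.049 0.057 scene [419.5 266.8] [466.7 307.2]
0.049 0.057 top [214.2 287.8] [252.2 323.5]
0.049 0.108 scene [424.5 252.8] [473.9 294.2]
0.049 0.108 top [210.1 279.6] [249.5 316.3]
```

View pics/s13.png

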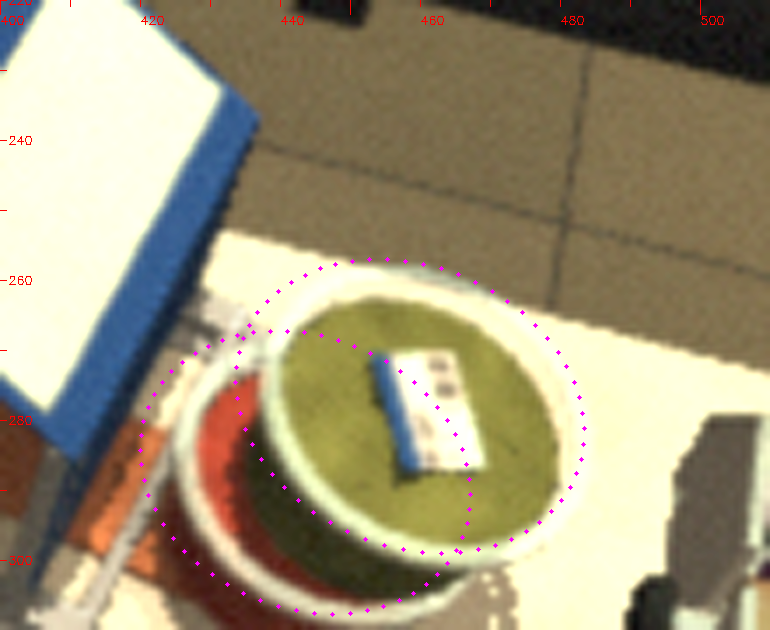

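View pics/t13.png

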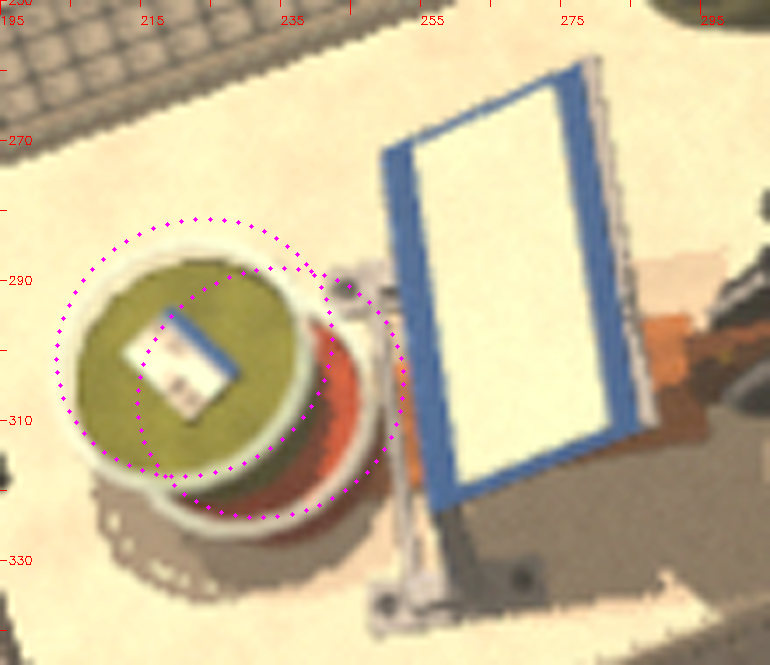

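```bash
python3 -m crank '-1 1.3 0 0 0 0 10;-2.5 3.2 0 0 0 0 10;-4.3 5.5 0 0 0 0 10;-6.2 7.9 0 0 0 0 10;-8 10.2 0 0 0 0 10;-9.9 12.6 0 0 0 0 10;-11.7 15 0 0 0 0 10;-13.5 17.3 0 0 0 0 10;-15.4 19.7 0 0 0 0 10;-17.2 22 0 0 0 0 10;-19 24.3 0 0 0 0 10;-20.3 26 0 0 0 0 10'
python3 - <<'E'
from h import *
s=state();print(s['position'],s['ft_force'],s['width'],s['clock'])
crop('scene',None,330,200,165,120,4,'pics/s14.png')
E
```

```text
clock: 7.13
position: [0.4969, 0.0802, 0.0258]
ee_rot: [-1.83, -0.422, 1.701]
ft_force: [0.2, 3.4, 5.6]
width: 0.285
[0.49694211 0.0801633  0.0258092 ] [0.20596361 3.42957382 5.58666756] 0.28537617236524987 7.1333
```

View pics/s14.png

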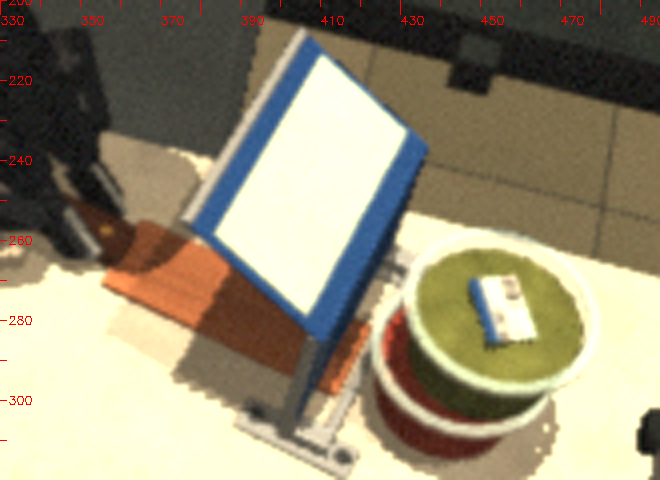

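```bash
python3 -m crank '-1.2 1.6 0 0 0 0 10;-3.1 3.9 0 0 0 0 10;-6.2 7.9 0 0 0 0 10;-9.2 11.8 0 0 0 0 10;-12.9 16.5 0 0 0 0 10;-16.6 21.3 0 0 0 0 10;-20.3 26 0 0 0 0 10;-24 30.7 0 0 0 0 10;-27.7 35.5 0 0 0 0 10;-31.4 40.2 0 0 0 0 10;-35.1 44.9 0 0 0 0 10;-38.8 49.6 0 0 0 0 10'
python3 -m crank '-3.7 4.7 0 0 0 0 10;-7.4 9.5 0 0 0 0 10;-11.1 14.2 0 0 0 0 10;-14.8 18.9 0 0 0 0 10;-17.2 22 0 0 0 0 10;-18.5 23.6 0 0 0 0 10;-18.5 23.6 0 0 0 0 10'
python3 - <<'E'
from h import *
s=state();print(s['position'],s['ft_force'],s['width'],s['clock'])
crop('scene',None,290,180,200,150,4,'pics/s15.png')
crop('top',None,195,240,160,110,5,'pics/t15.png')
E
```

```text
clock: 8.18
position: [0.4836, 0.0186, 0.0258]
ee_rot: [-1.83, -0.423, 1.701]
ft_force: [0.5, 3.8, 5.4]
width: 0.287
clock: 8.77
position: [0.4773, -0.011, 0.0258]
ee_rot: [-1.83, -0.422, 1.701]
ft_force: [-0.0, 1.5, 7.6]
width: 0.284
[ 0.47725297 -0.01104366  0.0257969 ] [-0.04733997  1.49990794  7.60195907] 0.2843973531037387 8.7667
```

View pics/s15.png

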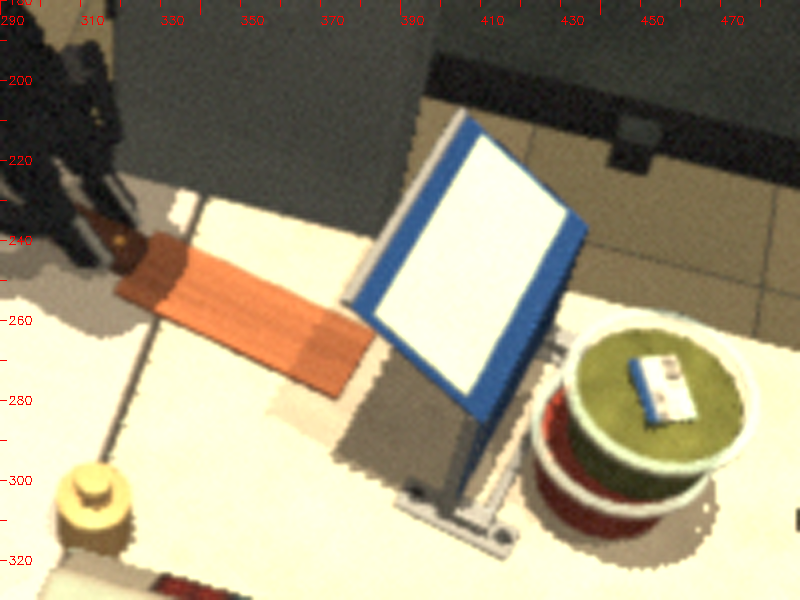

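View pics/t15.png

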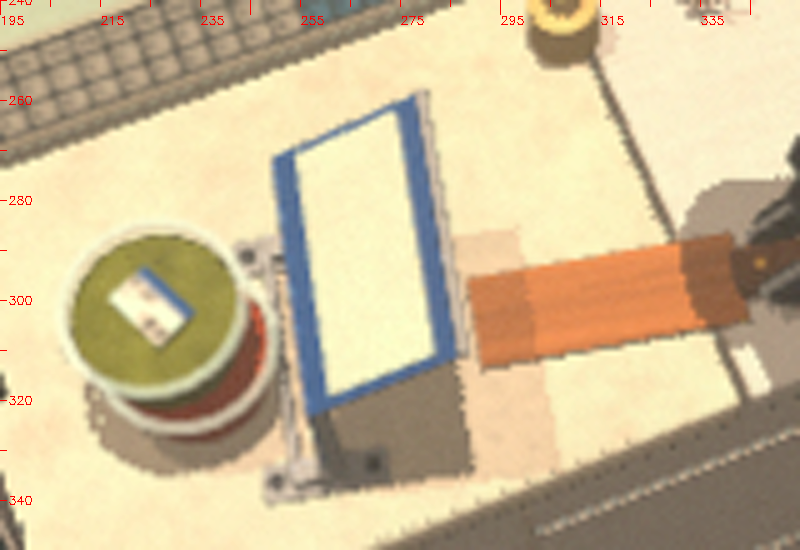

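```bash
python3 -m crank '0 0 0 0 0 0 40;0 0 0 0 0 0 60;0 0 0 0 0 0 60;0 0 0 0 0 0 60;-20 0 0 0 0 0 60;-45 0 0 0 0 0 60;-80 0 0 0 0 0 60;-120 0 0 0 0 0 60;-150 0 0 0 0 0 60;-150 0 0 0 0 0 60'
python3 - <<'E'
from h import *
s=state();print(s['position'],s['ft_force'],s['width'],s['clock'],s['q'])
def W(p,L):
    c,s=np.cos(p[2]),np.sin(p[2]);L=np.array(L)/1000
    return np.array([p[0]+c*L[0]-s*L[1],p[1]+s*L[0]+c*L[1],L[2]])
B=[.4916,.0593,-.209]
mb=[W(B,L) for L in((25,95,6),(-25,95,6),(25,-45,6),(-25,-45,6),(13,-95,16),(-13,-95,16),(0,0,6))]
crop('scene',None,290,180,160,120,5,'pics/s16.png',proj('scene',mb))
crop('top',None,270,260,120,70,6,'pics/t16.png',proj('top',mb))
E
```

```text
clock: 9.7
position: [0.4593, -0.1049, 0.1488]
ee_rot: [-1.84, -0.418, 1.697]
ft_force: [2.1, 0.1, 0.4]
width: 0.603
[ 0.45927297 -0.10488379  0.14876629] [2.11892699 0.10564516 0.4461736 ] 0.6027502424688711 9.7 [-0.31486905 -0.14571375 -0.18981357 -0.65640713 -1.59235894  0.11257253]
```

View pics/s16.png

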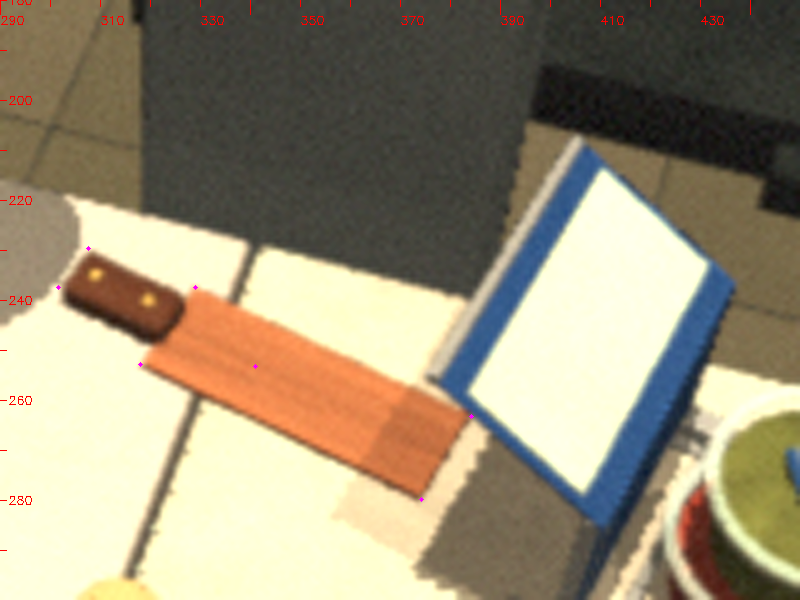

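View pics/t16.png

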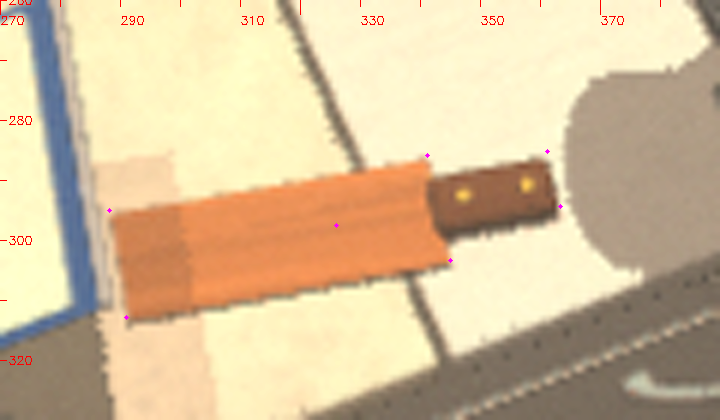

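Run:
```python
from h import *
rel(np.array([.4905,.060,.11]),grip(0),False)
```

```text
shift mm [ 128.4 -108.7    2.6] turn deg [-0.12 -0.14 38.02] | tcp [0.4905 0.06   0.11  ] q [-0.31 -0.14 -0.2  -0.66 -1.59  0.11] t 9.8
```

```bash
python3 -m crank '20 -22 0 0 0 7 85;45 -45 1 0 0 14 85;75 -70 2 0 0 21 85;105 -95 2.6 0 0 28 85;128.4 -108.7 2.6 0 0 35 85;128.4 -108.7 2.6 0 0 38 85;128.4 -108.7 2.6 0 0 38 85;128.4 -108.7 2.6 0 0 38 85;128.4 -108.7 2.6 0 0 38 85'
python3 - <<'E'
from h import *
rel(np.array([.4905,.060,.018]),grip(0),False);s=state();print(s['position'],s['width'],s['ft_force'])
crop('scene',None,260,160,180,120,4,'pics/s17.png')
E
```

```text
clock: 10.55
position: [0.4892, 0.0614, 0.1081]
ee_rot: [-2.109, 0.22, 2.113]
ft_force: [-0.5, -0.2, -0.3]
width: 0.85
shift mm [90.1  1.1 -1.8] turn deg [0.04 0.12 0.02] | tcp [0.4905 0.06   0.018 ] q [ 0.53 -0.22 -0.42 -0.   -1.37 -0.74] t 10.55
[0.48915091 0.06139955 0.10813668] 0.84968595669519 [-0.51202107 -0.19553489 -0.31501867]
```

View pics/s17.png

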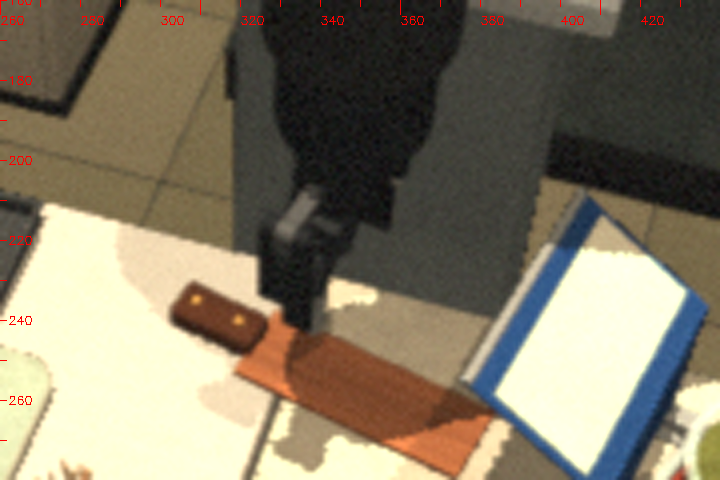

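```bash
python3 -m crank '20 0 -1 0 0 0 85;45 0 -1 0 0 0 85;65 0 -1 0 0 0 85;78 0 -1 0 0 0 85;82 0 -1 0 0 0 85;82 0 -1 0 0 0 85;82 0 -1 0 0 0 85'
python3 - <<'E'
from h import *
rel(np.array([.4905,.060,.018]),grip(0),False);s=state();print(s['position'],s['width'],s['ft_force'])
crop('scene',None,290,190,130,100,6,'pics/s18.png')
E
```

```text
clock: 11.18
position: [0.4916, 0.0597, 0.0285]
ee_rot: [-2.111, 0.223, 2.107]
ft_force: [0.8, -0.9, 0.5]
width: 0.848
shift mm [10.5 -0.   1.1] turn deg [-0.18 -0.08  0.08] | tcp [0.4905 0.06   0.018 ] q [ 0.53 -0.15 -0.52 -0.   -1.21 -0.74] t 11.1833
[0.49155923 0.05974565 0.02853915] 0.8480261452299533 [ 0.78953572 -0.87013678  0.54336896]
```

View pics/s18.png

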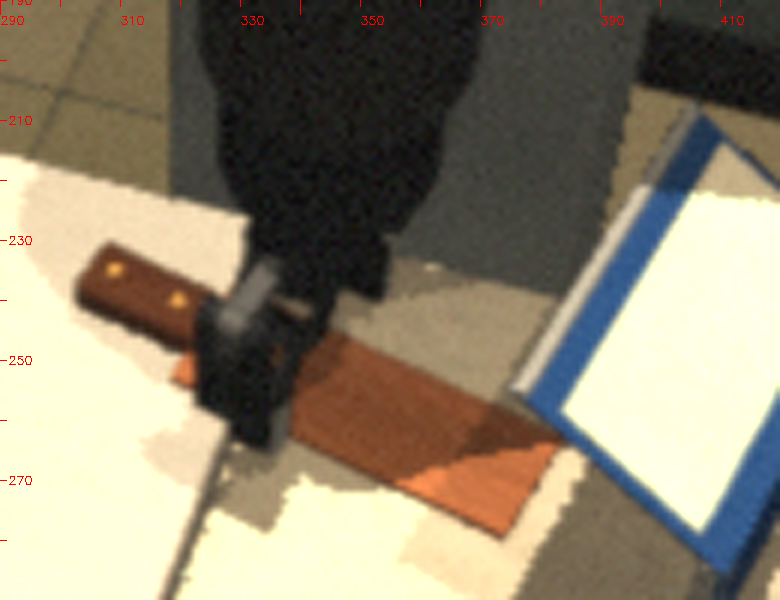

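Good straddle. Lower 10.5 mm and close.

```bash
python3 -m crank '5 0 0 0 0 0 85;10 0 0 0 0 0 85;10 0 0 0 0 0 85;10 0 0 0 0 0 75;10 0 0 0 0 0 65;10 0 0 0 0 0 55;10 0 0 0 0 0 40;10 0 0 0 0 0 40;10 0 0 0 0 0 40;10 0 0 0 0 0 40'
python3 - <<'E'
from h import *
s=state();print(s['position'],s['width'],s['ft_force'])
crop('scene',None,290,190,130,100,6,'pics/s19.png')
E
```

```text
clock: 12.07
position: [0.4918, 0.0608, 0.0196]
ee_rot: [-2.113, 0.221, 2.108]
ft_force: [-3.8, 0.7, 9.4]
width: 0.559
[0.49184649 0.06082922 0.01960972] 0.5591459370561261 [-3.83613733  0.67857846  9.35011882]
```

View pics/s19.png

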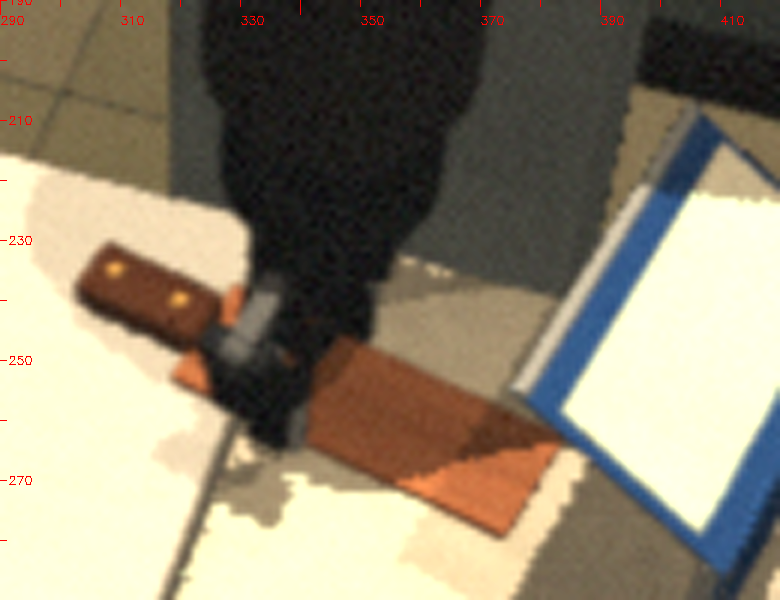

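```bash
python3 -m crank '-3 0 0 0 0 0 40;-8 0 0 0 0 0 40;-16 0 0 0 0 0 40;-26 0 0 0 0 0 40;-38 0 0 0 0 0 40;-50 0 0 0 0 0 40;-60 0 0 0 0 0 40;-60 0 0 0 0 0 40'
python3 - <<'E'
from h import *
s=state();print(s['position'],s['width'],s['ft_force'],s['ft_torque'],s['q'])
crop('scene',None,270,170,150,120,5,'pics/s20.png')
crop('top',None,270,230,120,90,6,'pics/t20.png')
E
```

```text
clock: 12.78
position: [0.4925, 0.0611, 0.081]
ee_rot: [-2.115, 0.22, 2.104]
ft_force: [0.4, -0.1, -0.7]
width: 0.559
[0.49247904 0.06108176 0.08101039] 0.5587667771143748 [ 0.37364311 -0.13094244 -0.66158997] [ 0.04047539 -0.03322259  0.04919323] [ 5.31159232e-01 -2.00200822e-01 -4.57254431e-01  9.28107362e-04
 -1.30831527e+00 -7.41290262e-01]
```

View pics/s20.png

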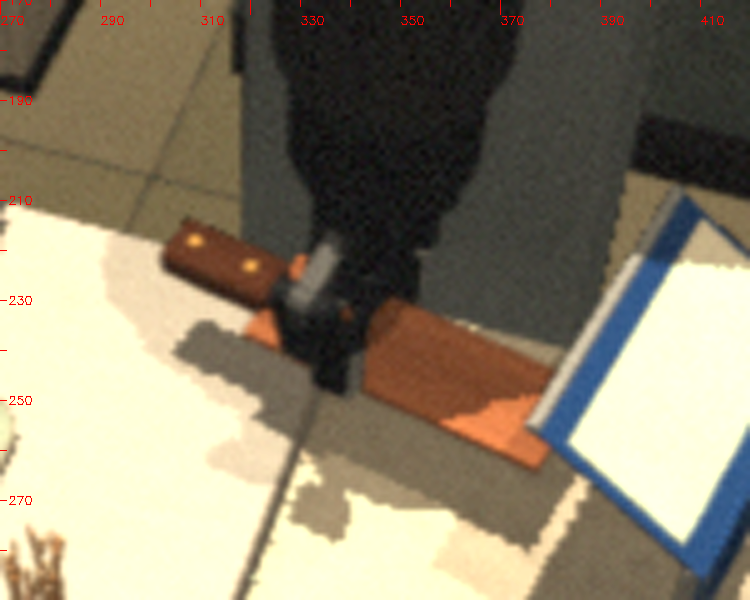

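View pics/t20.png

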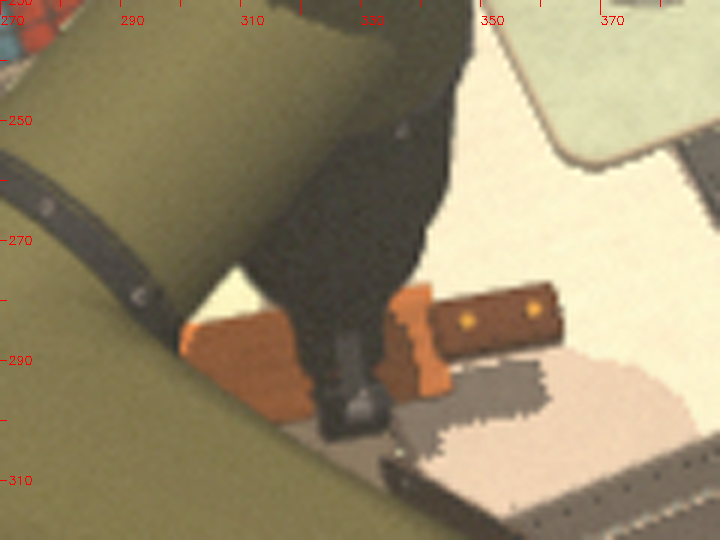

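Run:
```python
from h import *
M=R.from_euler('z',.209+.025).as_matrix()@grip(0)
rel(np.array([.487,-.246,.095]),M,False)
```

```text
shift mm [-17.4 300.9 -60. ] turn deg [-13.48  -0.07   0.08] | tcp [ 0.487 -0.246  0.095] q [ 0.53 -0.2  -0.46 -0.   -1.31 -0.74] t 12.8833
```

```bash
python3 -m crank '-8 8 -1.5 0 0 0 40;-15 25 -5 -1 0 0 40;-17 50 -10 -2 0 0 40;-17 80 -16 -3.5 0 0 40;-17 112 -22.4 -5 0 0 40;-17 144 -29 -6.5 0 0 40;-17 176 -35 -8 0 0 40;-17 208 -41.5 -9.5 0 0 40;-17 240 -48 -11 0 0 40;-17 265 -53 -12 0 0 40;-17 285 -57 -13 0 0 40;-17 297 -59 -13.4 0 0 40'
python3 - <<'E'
from h import *
M=R.from_euler('z',.209+.025).as_matrix()@grip(0)
rel(np.array([.487,-.246,.095]),M,False)
s=state();print(s['position'],s['width'],s['ft_force'])
crop('scene',None,130,130,180,130,4,'pics/s21.png')
crop('top',None,330,150,200,150,4,'pics/t21.png')
E
```

```text
clock: 13.88
position: [0.4856, -0.2448, 0.0939]
ee_rot: [2.209, 0.025, -2.212]
ft_force: [0.4, 0.5, -1.4]
width: 0.565
shift mm [-1.1  1.3 -1.4] turn deg [-0.14  0.08  0.02] | tcp [ 0.487 -0.246  0.095] q [-0.1  -0.07 -0.31 -0.   -1.33  0.12] t 13.8833
[ 0.48558224 -0.244763    0.0939416 ] 0.5650206043300583 [ 0.42519007  0.45138035 -1.36885817]
```

View pics/s21.png

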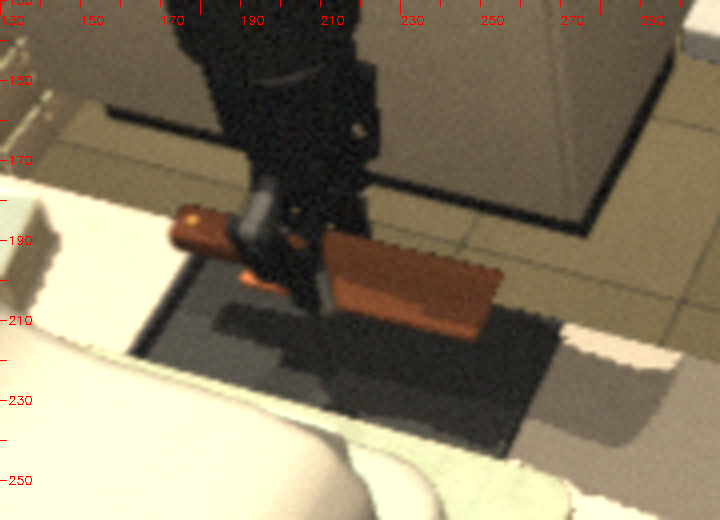

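View pics/t21.png

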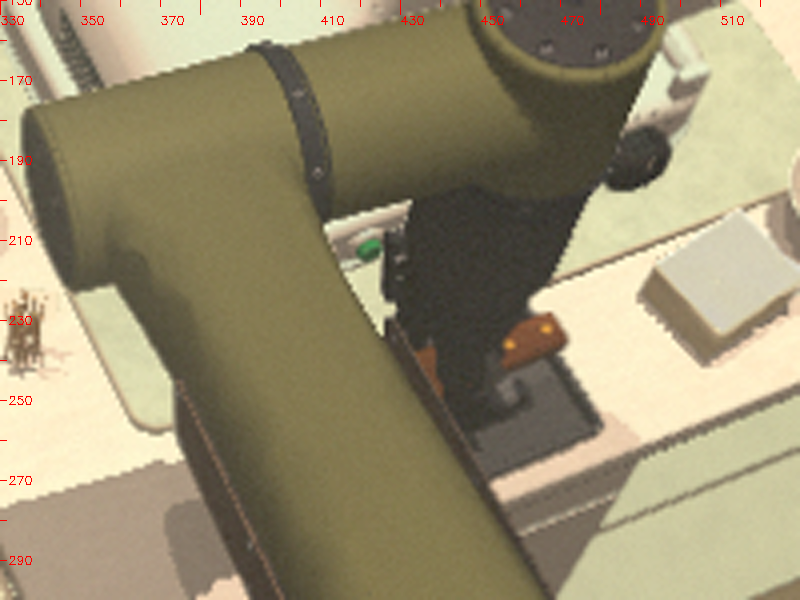

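```bash
python3 -m crank '5 1 0 0 0 0 40;17 1 0 0 0 0 40;30 1 0 0 0 0 40;43 1 0 0 0 0 40;52 1 0 0 0 0 40;55 1 0 0 0 0 40;55 1 0 0 0 0 40'
python3 - <<'E'
from h import *
s=state();print(s['position'],s['width'],s['ft_force'])
crop('scene',None,140,150,150,110,5,'pics/s22.png')
E
```

```text
clock: 14.57
position: [0.4859, -0.2426, 0.0378]
ee_rot: [2.207, 0.028, -2.212]
ft_force: [-0.5, 0.2, -0.8]
width: 0.558
[ 0.48593702 -0.24259271  0.03779134] 0.557967772279903 [-0.45495585  0.16764255 -0.83902991]
```

View pics/s22.png

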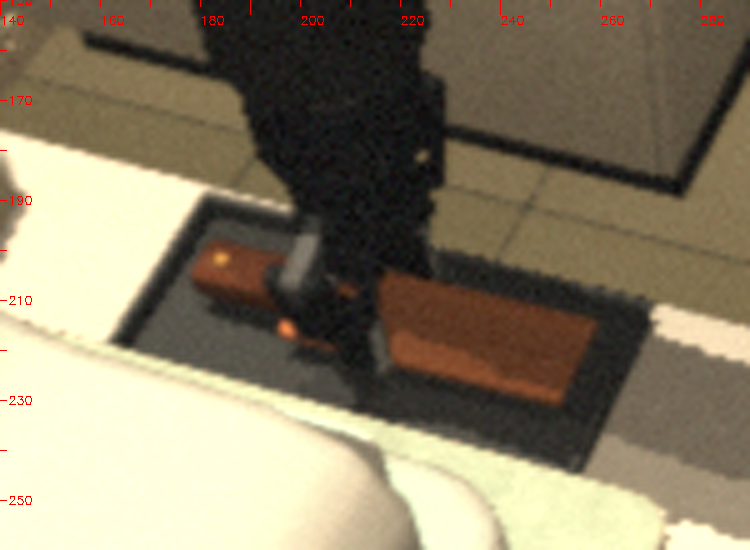

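```bash
python3 -m crank '4 2 0 0 0 0 40;8 3 0 0 0 0 40;12 3 0 0 0 0 40;14.5 3 0 0 0 0 40;14.5 3 0 0 0 0 40;14.5 3 0 0 0 0 40'
python3 - <<'E'
from h import *
s=state();print(s['position'],s['width'],s['ft_force'])
E
```

```text
clock: 15.12
position: [0.4867, -0.2462, 0.0248]
ee_rot: [2.21, 0.027, -2.21]
ft_force: [0.3, 0.6, -1.5]
width: 0.557
[ 0.4866976  -0.2461793   0.02476418] 0.5568573532377374 [ 0.30639542  0.60743737 -1.47914708]
```

Nearly on the floor; down 1.5 mm more, then open only slightly and go up.

```bash
python3 -m crank '1.5 0 0 0 0 0 40;1.5 0 0 0 0 0 40;1.5 0 0 0 0 0 60;1.5 0 0 0 0 0 65;1.5 0 0 0 0 0 68;1.5 0 0 0 0 0 68;1.5 0 0 0 0 0 68;-3 0 0 0 0 0 68;-12 0 0 0 0 0 68;-30 0 0 0 0 0 68;-55 0 0 0 0 0 68;-85 0 0 0 0 0 68'
python3 -m crank '-30 0 0 0 0 0 68;-60 0 0 0 0 0 68;-80 0 0 0 0 0 68;-80 0 0 0 0 0 68;-80 0 0 0 0 0 68'
python3 - <<'E'
from h import *
s=state();print(s['position'],s['width'],s['ft_force'],s['clock'])
crop('scene',None,130,150,180,120,4,'pics/s23.png')
crop('top',None,190,180,310,170,2,'pics/t23.png')
crop('scene','pics/s23_full.png',365,200,130,125,6,'pics/s24.png')
E
```

```text
clock: 16.12
position: [0.486, -0.246, 0.1104]
ee_rot: [2.208, 0.027, -2.212]
ft_force: [0.7, -0.4, 0.5]
width: 0.678
clock: 16.53
position: [0.4874, -0.2463, 0.1923]
ee_rot: [2.214, 0.026, -2.205]
ft_force: [0.7, 0.2, -0.4]
width: 0.676
[ 0.48738768 -0.24633757  0.19232348] 0.6757933496789588 [ 0.69491828  0.18999259 -0.43870205] 16.5333
```

View pics/s23.png

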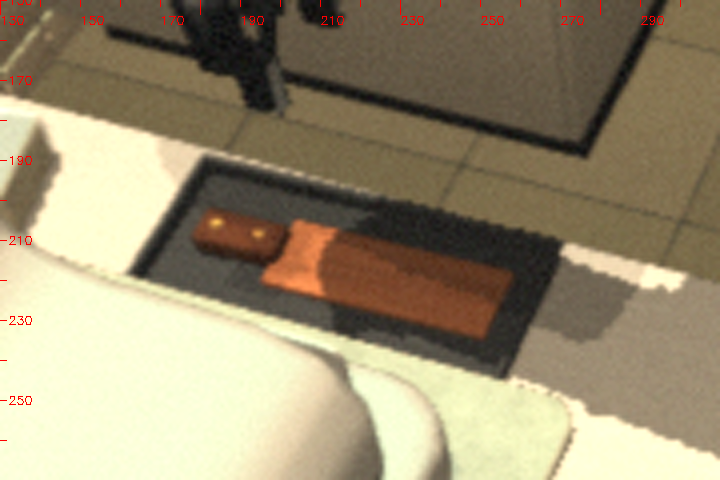

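View pics/t23.png

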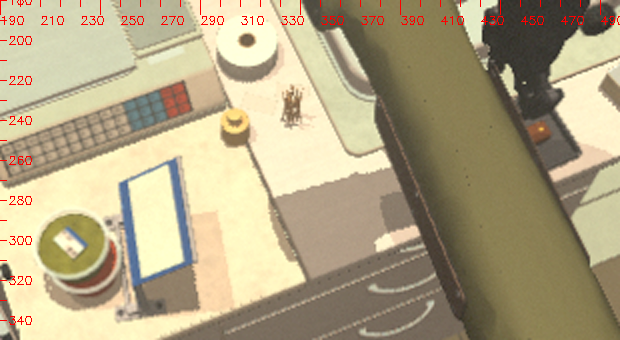

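View pics/s24.png

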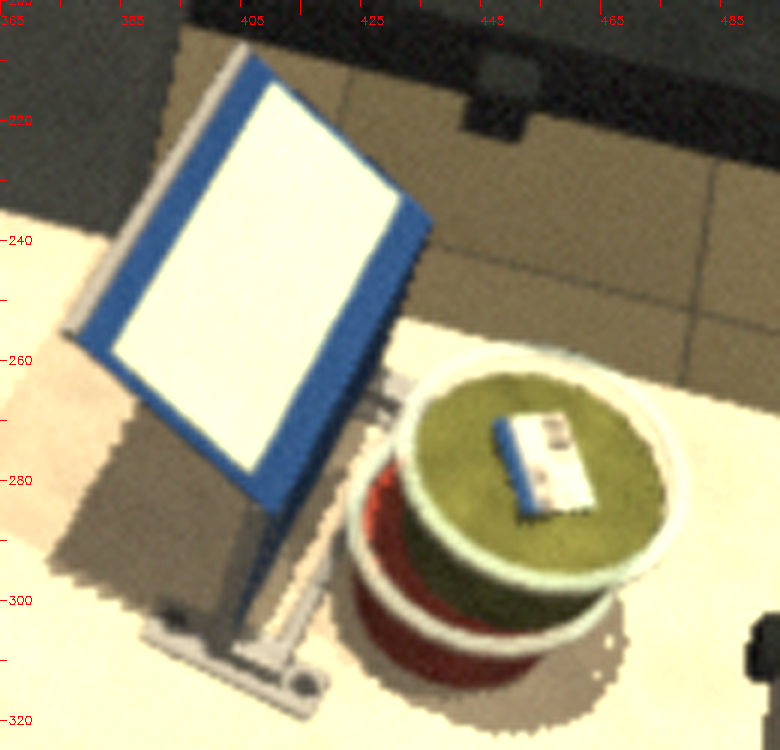

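Run:
```python
from h import *
S=np.array([.5236,.2391])
def ring(cx,cy,z,r=.047):
    t=np.linspace(0,2*np.pi,50);return np.array([[*(S+(cx+r*np.cos(a))*xs[:2]+(cy+r*np.sin(a))*ys[:2]),z] for a in t])
P=np.vstack([ring(.0,.051,.050),ring(.0,.064,.101)])
crop('scene','pics/s23_full.png',400,230,100,90,7,'pics/s25.png',proj('scene',P))
def W(p,L):
    c,s=np.cos(p[2]),np.sin(p[2]);L=np.array(L)/1000
    return np.array([p[0]+c*L[0]-s*L[1],p[1]+s*L[0]+c*L[1],L[2]])
B=[.4855,-.246,.025]
mb=[W(B,L) for L in((25,95,9),(-25,95,9),(25,-45,9),(-25,-45,9),(13,-95,19),(-13,-95,19))]
crop('scene','pics/s23_full.png',160,180,120,70,6,'pics/s26.png',proj('scene',mb))
```

```text
(no output)
```

View pics/s25.png

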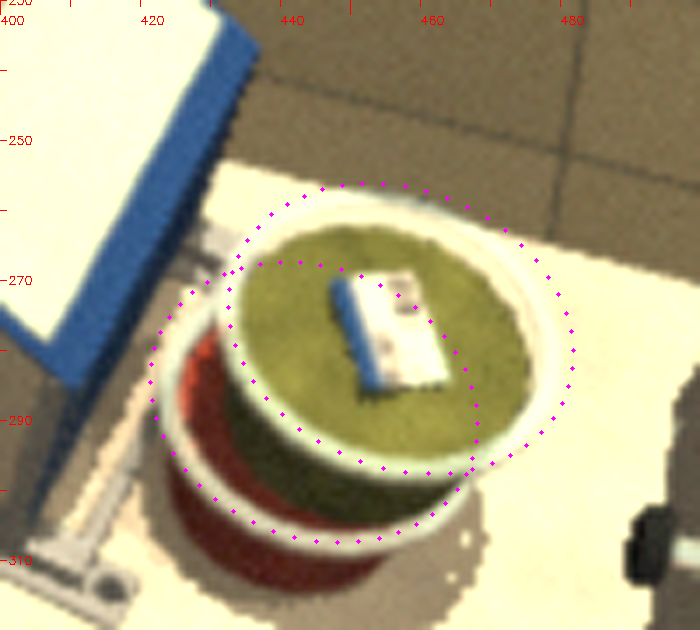

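View pics/s26.png

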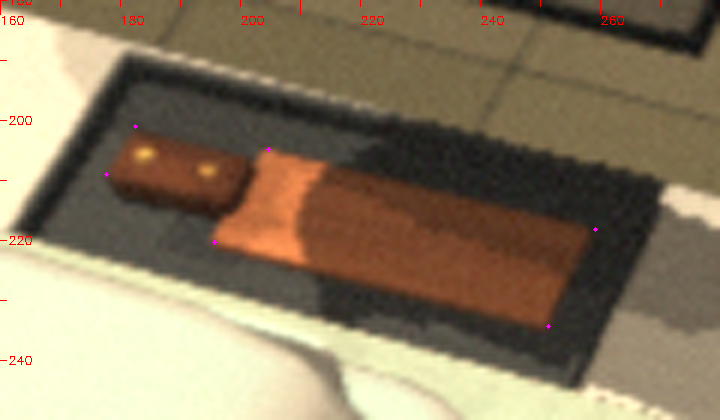

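Run:
```python
from workcell import bot,state
print(bot.sign_off(),state()['clock'])
```

```text
the job is handed in; nothing more can be done
the job is handed in; nothing more can be done
```

The board is out from under the tubs and lies flat in the wash-up tray. I handed the job in at about 16.7 s of the 62 s allowed.

- **Pull:** I gripped the handle with the gripper leaning back 38° and pulled about 190 mm, square to the rail, at 36 to 72 mm/s. The wrist force readings I took stayed under 10 N.
- **Placing:** I let go of the handle, grasped the blade across its width near its balance point, and laid the board in the tray. I then raised the gripper clear.

**Last checks**
- **Board:** its corners match a flat board on the tray floor, well inside the rim, to within about 1 to 2 pixels.
- **Tubs:** both stand upright behind the rail, and their rims match level circles at the right heights.
- **Top tub off centre:** it sits about 11 to 13 mm further from the rail than the lower one. The stack leaned back for a moment as the board's end slid out, and the top tub slipped a little.
- **Other things:** the weight and the sticks show no sign of having moved, by eye in the pictures. I did not measure them again.

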